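# Lock a dough sheeter's roller shaft: flat to the setscrew, then tighten with the hex key

## Robot

A 6-joint arm with a two-finger parallel gripper is mounted at the origin on the work surface. World frame = base frame: x ahead of the robot, y to its left, z up, the work surface at z = 0. Lengths are in m, angles in rad, forces in N, time in s.
With the tool pointing down it reaches from about 0.25 to 0.725 m from the base axis. Payload 4 kg.
Tool frame: the origin (TCP) lies on the front face of the gripper's body, between the roots of the fingers; the fingertips stand 73 mm ahead of it and the grasp point (between the pads) lies 54 mm ahead of it; z points along the fingers, y is the line along which they close (so a half turn about z gives the same grasp; the last joint's range is limited). The gripper opens to 85 mm and grips with 20 to 120 N. Pads are 22 mm wide; open, the fingers measure 114 mm over their backs; the gripper's body (76 mm by 85 mm) begins 54 mm behind the grasp point. The pads swing forward as they close: fully open they stand 13 mm farther back than shut.
Start: joints at [1.158, 0.241, 0.005, 1.335, 0, 1.571], TCP at [0.201, 0.458, 0.304] pointing down, gripper open.
Joint ranges: [-2.72, 2.72], [-1.05, 1.87], [-1.09, 1.28], [-1.99, 2.15], [-1.42, 1.44], [-3.14, 3.14]. Speed limits (rad/s): [2.79, 2.79, 3.14, 3.14, 3.14, 3.14].

## Interface

Orientations are given as a unit quaternion [x, y, z, w].
In Python, from workcell import bot gives the robot as it stands. The module is installed in compiled form; this text tells all that it offers.
- The arm moves only by the tool step_arm, never from a script. Its argument "rows" is a list of rows, each a list of 2 entries, a list of its own where there are three numbers: the shift along the tool's x, y, z in mm, then the turn about the tool's z in degrees. A call has 1 to 12 rows; each row is the pose to reach, as a shift and turn from the pose commanded when the call began, along the tool's axes at that moment; what a row does not reach only later rows make up. A row lasts 1/8 s, in which the tool goes at most 62.5 mm and 10.7 degrees, less where a joint would pass 70% of its speed; a pose out of reach is approached as far as the arm can. A call with a gripper value outside its range is refused whole. "claw" is the gripper's target within -1 to 1 (shut at 1, half-way at 0, fully open at -1), set as the call begins (left out, the last holds). The fingers move at their own pace and stop on an object; the grip force is fixed at half the most. Time passes only in rows, so rows that repeat a pose let the fingers close. It gives the time, the measured TCP pose, the force, the opening and the grip force at its end, in the units of the state.
- bot.get_obs(): the state, without advancing time (a new reading comes with each control period).
- bot.camera(name): name is "scene" or "top" or "wrist"; returns (picture, depth): 480x640x3 uint8, red, green, blue; 480x640 float32, m along the optical axis (not along the pixel's ray), 0 where there is no reading.
- bot.camera_params(name): a dict with "fx", "fy", "cx", "cy" (pixels), "pose" (4x4, takes a point from camera to world coordinates). Camera axes: x right, y up, looking along -z (the intrinsics and any distortion apply to the point x, -y, -z); pixel columns grow to the right and rows downward; lengths in m; the calibration is good to about 2 mm. The wrist camera is an equidistant fisheye: a pixel r from the principal point sees the ray r / f radians off the axis. A picture is of the moment at which its call begins: read the wrist's pose just before it. camera_params takes no time and is no camera call; for the wrist camera it gives the pose at the moment of the call.
- bot.job_done(): hands the job in; it is judged then, once.
Trained networks look in the newest picture that a camera, given by its name, has taken for a name from the list of things; names that differ only in an ending like _2 or _b are one class to them, and where a whole thing is asked for, a point or a joint stands for the part that bears it (a point fixed in the world has none). Each returns a list of dicts, best first, with "score" (0 to 1); they miss things now and then, are a little off and sometimes report something else, mostly with a low value. They report only what shows in the picture. A call takes as long as a camera call. They do not tell look-alikes from the thing itself.
- bot.trace(target, camera): "pixels" (480x640 bool, what is visible of it) and "uv" ([column, row] in pixels, amid what is visible of it).
The state is a dict: "clock": time; "joint_pos": joint angles; "joint_vel": joint speeds; "tau": joint torques, N m; "eef_pos": TCP position; "tool_rot": TCP orientation; "ft_force": force on the tool from outside, world axes, zero at the start; "ft_torque": the same for the moment, N m; "grip_width": finger opening in m; "grasp_force": force on a finger pad.
Only numpy, scipy, OpenCV 4.12 (cv2) and the standard library are available. Lean on these libraries where they do the work, as an engineer would, in place of code of your own. Each camera call takes 0.05 s, during which the arm holds its last target. There are 200 camera calls.

## Task

The guard is off the dough sheeter's drive and the setscrew in the gearbox sleeve is loose. Turn the roller by its hand crank until the flat on its shaft faces straight up to the setscrew; then take the largest T-handle hex key from the wooden stand, seat it fully in the setscrew without forcing it and tighten clockwise until the screw is snug on the flat, to about 0.25 N m at the key and never beyond 0.32 N m. Finally put the key back, upright and all the way down, into its empty hole in the stand, and leave the other keys and everything else where they are.

Things in the scene. Friction and masses are not known exactly. Their poses are not given: they have to be found in the camera images.
- sheeter: dough sheeter, fixed on the table: steel cheeks 170 mm long, tops 182 mm up, rollers between, 220 x 370 mm base. Origin on the table under the roller, 10 mm from mid-roller; x away from its feed chute, y along the roller shaft towards the gearbox, z up. On the y side a grey worm gearbox, which holds its 56 mm sleeve still, round the shaft's end; on the other side the hand crank.
- roller: lower roller, shaft and crank, turning as one about a level axis 100 mm above the table. Origin on the axis straight above the sheeter's origin; y along the axis towards the gearbox; z is the normal of the flat on the shaft, so z straight up = flat facing the setscrew. Turns freely both ways, friction about 0.15 N m, stays where left. At the start z leans 0.6 to 1.5 rad towards the sheeter's +x.
- shaft_flat (a point): point in the middle of the flat, under the setscrew when aligned: at (0, 137, 13.8) mm in the roller's frame. The shaft is 30 mm thick; the flat is 1.2 mm deep, 12 mm wide, and shows as a flat band on the 29 mm of bare shaft between the cheek's bearing and the sleeve.
- crank_grip (a point): middle of the crank's black grip, a sleeve 22 mm in diameter and 58 mm long, parallel to the shaft, free to spin on its pin; 80 mm from the axis, at (-27, -167, 75) mm in the roller's frame. The crank arm is at its gearbox-side end, 37 mm from this point.
- screw: setscrew, 22 mm, upright in the boss on top of the sleeve. Origin: middle of its hex socket's mouth; z up; 10.8 mm across flats, 10 mm deep, flats square to its x and every 60 degrees. Clockwise from above lowers it 5 mm a turn: 1.6 to 2.7 rad at under 0.08 N m until its tip meets the flat, then 0.7 to 1 rad more as torque climbs to 0.25 N m. It stays where left. Off the flat it meets the round sooner.
- key: the largest T-handle hex key, standing upright in one of the stand's holes. Origin: centre of its tip; z up along the shank. Hex 10 mm across flats, flats square to its x and every 60 degrees, so it enters when its yaw agrees with the screw's to about 5 degrees modulo 60; lead-in 2 mm. Black T-bar 100 (y) x 18 (x) x 22 mm high, its middle 111 mm above the tip. About 0.16 kg.
- key_mid: T-handle hex key, 8 mm, bar 84 mm long, its middle 101 mm above the tip; not needed. Origin at its tip, z up.
- key_small: T-handle hex key, 7 mm, bar 70 mm long, its middle 91 mm above the tip; not needed. Origin at its tip, z up.
- stand: wooden block 210 (x) x 56 (y) x 60 mm high, fixed, with three 12.6 mm square holes in a row 78 mm apart along its x, 55 mm deep. Origin: centre of its underside.
- stand_hole0 (a point): middle of the mouth of the hole at the -x end of the stand, 60 mm above the table; hole floor 55 mm lower. Which key stands in which hole varies.
- stand_hole1 (a point): the same for the middle hole
- stand_hole2 (a point): the same for the hole at the +x end
- drive_guard: the drive's sheet-steel guard, 140 x 85 x 62 mm, lying on the table; leave alone. Origin: centre of its underside.
- bowl: steel bowl, 110 mm wide, 50 mm high; leave alone. Origin: centre of its underside.
- flour_shaker: aluminium flour shaker, 72 mm wide, 122 mm high; leave alone. Origin: centre of its underside.
- oil_bottle: green oil bottle, 64 mm wide, 220 mm high; leave alone. Origin: centre of its underside.
- screwdriver: screwdriver lying on the table; leave alone. Origin under its middle.
- parts_tray: aluminium tray, 70 x 110 x 20 mm; leave alone. Origin: centre of its underside.
Mind the look-alikes: they are no part of the job. Leave any green, orange or pink look-alike of the key alone.

How it is judged:
On the way, in this order (a step that is already met when the one before it is completed fails the run):
1. the flat of the roller shaft faces up to the setscrew, within 7 degrees, and is at rest (angle between the z axis of roller and the z axis of screw, either way round below 0.12 rad and z of shaft_flat in the frame of sheeter above 0.11 m and angular speed of roller below 0.3 rad/s), for 0.2 s.
2. the largest key is seated in the setscrew's socket, at least 7 mm deep (horizontal distance between key and screw below 0.003 m and z of key in the frame of screw below -0.007 m and angle between the z axis of key and the z axis of screw, either way round below 0.1 rad), for 0.1 s.
3. with the key in it, the setscrew presses on the flat with over 45 N (about 0.17 N m at the key) (all of step 2 and contact force between screw and roller above 45 N), for 0.2 s.
At the end, for the whole second after the job is handed in: The flat faces the setscrew within 0.06 rad, the setscrew stays pressed on it with over 45 N, and the largest key stands at rest, upright within 0.1 rad, in a hole of the stand with its tip less than 12 mm above the stand's underside (angle between the z axis of roller and the z axis of screw, either way round below 0.06 rad and z of shaft_flat in the frame of sheeter above 0.11 m and contact force between screw and roller above 45 N and (horizontal distance between key and stand_hole0 below 0.006 m or horizontal distance between key and stand_hole1 below 0.006 m or horizontal distance between key and stand_hole2 below 0.006 m) and z of key in the frame of stand below 0.012 m and angle between key's own z axis and vertical below 0.1 rad and linear speed of key below 0.02 m/s); the robot touches nothing.
It fails at once if the setscrew is overtightened: it presses on the shaft with over 110 N (about 0.4 N m at the key) (contact force between screw and roller above 110 N).
It fails at once if the key is forced: before it is seated 6 mm deep it pushes on the sheeter or its setscrew with over 40 N (contact force between key and sheeter above 40 N and z of key in the frame of screw above -0.006 m).
It fails at once if one of the other keys is moved by more than 20 mm (distance of any of key_mid, key_small from where it was at the start of the episode above 0.02 m).
It fails at once if something else on the table is moved by more than 30 mm (distance of any of drive_guard, bowl, flour_shaker, oil_bottle, screwdriver, parts_tray from where it was at the start of the episode above 0.03 m).
It also fails if it takes over 72 s, if anything falls off the work surface, if the arm or the gripper's body presses on something with over 40 N, if the wrist force passes 120 N, or if a joint passes its speed limit or range.

## Working session

There is one attempt and no reset: what is moved stays moved. The work goes in short steps, Python scripts to look and compute and a tool call to move; the robot and the scene stay as the last step left them, time stands still between calls to the robot, and variables do not carry over. Pictures are saved under pics/ and viewed, at most 10 in all, crops included, and the job is handed in when it is done.

Besides the shell and the picture viewer there is one more tool, called after "Call:" as a command line: name --argument value ..., lists and objects as JSON in quotes. step_arm: Moves the arm, as the interface text tells. Its arguments: {"type":"object","properties":{"rows":{"type":"array"},"claw":{"type":"number"}},"required":["rows"]}

```bash
mkdir -p pics
cat > h.py <<'E'
import numpy as np, cv2
from workcell import bot
from scipy.spatial.transform import Rotation as R
def world(cam,dep,P=None):
    P=P or bot.camera_params(cam); v,u=np.mgrid[0:480,0:640]
    x=(u-P['cx'])/P['fx']; y=(v-P['cy'])/P['fy']
    if cam=='wrist':
        r=np.hypot(x,y)+1e-9; k=np.tan(r)/r; x,y=x*k,y*k
    p=np.stack([x*dep,-y*dep,-dep],-1); T=np.array(P['pose'])
    return p@T[:3,:3].T+T[:3,3]
def proj(cam,p,P=None):
    P=P or bot.camera_params(cam);T=np.array(P['pose']);q=(np.asarray(p)-T[:3,3])@T[:3,:3]
    x,y,z=q[...,0],-q[...,1],-q[...,2]
    if cam=='wrist':
        r=np.hypot(x,y)+1e-12; th=np.arctan2(r,z); a,b=x/r*th,y/r*th
    else: a,b=x/z,y/z
    return np.stack([a*P['fx']+P['cx'],b*P['fy']+P['cy']],-1)
E
python3 - <<'E'
from h import *
o=bot.get_obs();print(o['clock'],o['eef_pos'],o['tool_rot'])
for c in ['scene','top']:
    im,d=bot.camera(c);P=bot.camera_params(c);W=world(c,d);np.savez(f'{c}.npz',im=im,W=W,d=d)
    cv2.imwrite(f'pics/{c}.png',im[...,::-1]);print(c,P)
    for n in ['sheeter','roller','crank_grip','shaft_flat','screw','key','key_mid','key_small','stand','drive_guard','bowl','flour_shaker','oil_bottle','screwdriver','parts_tray']:
        for t in bot.trace(n,c)[:3]:
            m=t['pixels']&(d>0); w=W[m]
            print(n,round(t['score'],2),np.round(t['uv']),m.sum(),np.round(np.median(w,0),3) if len(w) else '',np.round(np.percentile(w,[2,98],axis=0),3).tolist() if len(w) else '')
E
```

```text
0.0 [0.20039332 0.45755734 0.30300106] [ 2.04931156e-01  9.78775823e-01 -1.03313567e-03 -2.06594003e-04]
scene {'fx': 480.3753119889542, 'fy': 480.3753119889542, 'cx': 323.4205427348156, 'cy': 245.81550608948174, 'pose': array([[ 5.87268792e-01, -4.50965495e-01,  6.72120144e-01,
         1.24966321e+00],
       [ 8.09391392e-01,  3.26211222e-01, -4.88335758e-01,
        -6.23444538e-01],
       [ 9.69443467e-04,  8.30792610e-01,  5.56581261e-01,
         7.48871751e-01],
       [ 0.00000000e+00,  0.00000000e+00,  0.00000000e+00,
         1.00000000e+00]])}
sheeter 0.71 [418. 260.] 14821 [0.645 0.126 0.103] [[0.514, -0.071, 0.015], [0.825, 0.278, 0.183]]
roller 0.58 [358. 259.] 817 [ 0.615 -0.066  0.117] [[0.57, -0.131, 0.09], [0.633, 0.129, 0.175]]
roller 0.42 [390. 200.] 546 [0.328 0.287 0.063] [[0.288, 0.242, 0.008], [0.421, 0.342, 0.067]]
crank_grip 0.84 [357. 259.] 839 [ 0.615 -0.066  0.117] [[0.557, -0.131, 0.06], [0.634, 0.131, 0.175]]
shaft_flat 0.62 [360. 260.] 770 [ 0.615 -0.067  0.117] [[0.572, -0.131, 0.092], [0.633, 0.132, 0.174]]
screw 0.41 [388. 200.] 573 [0.327 0.287 0
[... 3110 characters left out ...]
3 [369. 169.] 1319 [ 0.721 -0.209  0.018] [[0.667, -0.253, -0.0], [0.762, -0.158, 0.049]]
bowl 0.39 [440. 214.] 302 [ 0.588 -0.366  0.125] [[0.58, -0.414, 0.115], [0.597, -0.321, 0.129]]
flour_shaker 0.8 [121. 241.] 1040 [0.508 0.4   0.108] [[0.478, 0.383, 0.007], [0.541, 0.445, 0.122]]
oil_bottle 0.74 [489. 228.] 1158 [ 0.556 -0.481  0.139] [[0.53, -0.537, -0.003], [0.598, -0.463, 0.22]]
parts_tray 0.62 [433. 249.] 233 [ 0.511 -0.357  0.115] [[0.501, -0.393, 0.109], [0.521, -0.315, 0.119]]
parts_tray 0.56 [259. 298.] 1129 [0.372 0.07  0.001] [[0.339, 0.016, -0.004], [0.406, 0.122, 0.019]]
parts_tray 0.46 [312. 203.] 626 [ 0.606 -0.066  0.132] [[0.555, -0.125, -0.002], [0.634, 0.182, 0.173]]
```

View pics/top.png

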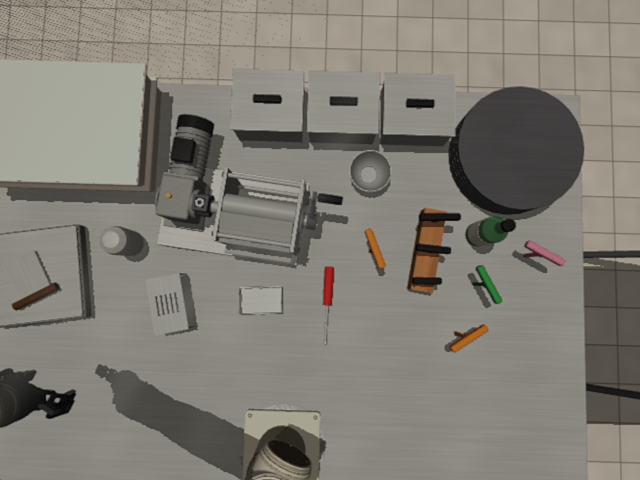

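View pics/scene.png

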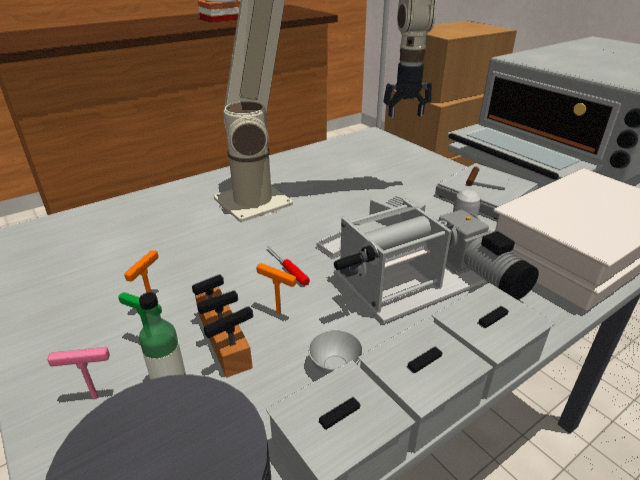

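The stand is at about (430,250) in the top view, with three black keys. The largest key is at its far end, near (440,215). The sheeter is at (250,210), its crank grip at (330,199) and the sleeve at (200,203). The orange, green and pink keys are look-alikes.

Run:
```python
from h import *
for c in ['top','scene']:
    z=np.load(c+'.npz');W=z['W'];im=z['im']
    m=(W[...,2]>.174)&(W[...,2]<.19)&(W[...,0]>.45)&(W[...,0]<.8)&(W[...,1]>-.12)&(W[...,1]<.25)
    p=W[m][:,:2];print(c,len(p))
    n,l,s,ce=cv2.connectedComponentsWithStats(m.astype(np.uint8))
    for i in range(1,n):
        if s[i,4]>25:
            q=W[l==i]; print(s[i],np.round(q.mean(0),4),[np.round(x,4) for x in cv2.minAreaRect((q[:,:2]*1000).astype(np.float32))])
    # keys bars
    for nm,x0,zz in [('L',.593,.127),('M',.515,.117),('S',.438,.107)]:
        y0=-.368+(.593-x0)*.155
        m=(abs(W[...,2]-zz)<.006)&(abs(W[...,0]-x0)<.03)&(abs(W[...,1]-y0)<.07)&(im.max(-1)<90)
        q=W[m];print(nm,len(q),np.round(q.mean(0),4),cv2.minAreaRect((q[:,:2]*1000).astype(np.float32)))
    # stand top
    m=(abs(W[...,2]-.06)<.004)&(abs(W[...,0]-.516)<.13)&(abs(W[...,1]+.356)<.08)
    q=W[m];print('stand',len(q),np.round(q.mean(0),4),cv2.minAreaRect((q[:,:2]*1000).astype(np.float32)))
    # grip
    m=(im.max(-1)<70)&(abs(W[...,0]-.62)<.05)&(W[...,1]<-.05)&(W[...,1]>-.15)&(W[...,2]>.09)&(W[...,2]<.22)
    q=W[m];print('grip',len(q),np.round(q.mean(0),4),np.round(np.percentile(q,[2,98],axis=0),3).tolist(),cv2.minAreaRect((q[:,:2]*1000).astype(np.float32)))
z=np.load('top.npz')['im'];s=np.load('scene.npz')['im']
a=cv2.resize(z[160:280,150:350],(800,480),interpolation=3)[...,::-1]
cv2.imwrite('pics/c1.png',a)
```

```text
top 2509
[ 211  167   99   85 2334] [0.5698 0.0597 0.1797] [array([584.7133,  52.9319]), array([208.3684, 169.3021]), np.float64(83.0307)]
L 279 [ 0.5885 -0.3675  0.125 ] ((588.59326171875, -367.75390625), (15.579879760742188, 99.24415588378906), 1.8040753602981567)
M 227 [ 0.5116 -0.3546  0.115 ] ((511.46417236328125, -355.4263916015625), (82.58851623535156, 17.512800216674805), 84.48828125)
S 195 [ 0.4351 -0.3432  0.1052] ((434.3187561035156, -343.8077697753906), (16.805030822753906, 68.67237854003906), 1.600553035736084)
stand 1169 [ 0.5072 -0.355   0.0591] ((512.1476440429688, -355.76043701171875), (57.59370803833008, 210.1808624267578), 80.88017272949219)
grip 334 [ 0.6079 -0.0876  0.1591] [[0.575, -0.13, 0.109], [0.626, -0.051, 0.175]] ((598.0528564453125, -89.8641586303711), (81.28128814697266, 56.93979263305664), 86.60139465332031)
scene 1579
[ 341  199  111   58 1563] [0.5919 0.0501 0.179 ] [array([586.5095,  44.176 ]), array([220.5252, 173.4456]), np.float64(83.7293)]
L 403 [ 0.5945 -0.372   0.1265] ((592.24755859375, -370.02935791015625), (20.479267120361328, 97.01636505126953), 1.722328782081604)
M 288 [ 0.5174 -0.3598  0.1165] ((515.5130004882812, -357.2843933105469), (82.08429718017578, 19.513887405395508), 84.74151611328125)
S 193 [ 0.4411 -0.3463  0.1065] ((439.1668701171875, -345.7162170410156), (67.33589935302734, 19.218975067138672), 89.58915710449219)
stand 1018 [ 0.5443 -0.3625  0.0611] ((514.5261840820312, -356.1789245605469), (56.84971618652344, 213.06475830078125), 80.91502380371094)
grip 511 [ 0.6167 -0.0861  0.1541] [[0.577, -0.132, 0.094], [0.635, -0.052, 0.176]] ((601.83642578125, -90.36917877197266), (83.75436401367188, 65.4713134765625), 86.44244384765625)
```

View pics/c1.png

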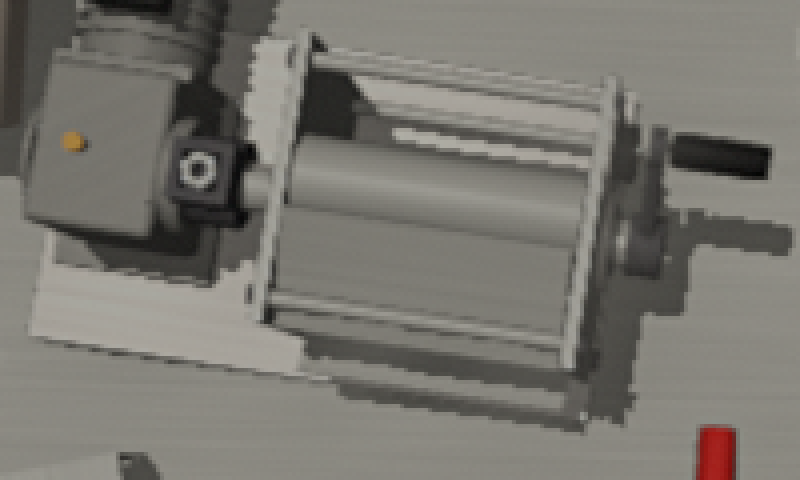

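```bash
cat >> h.py <<'E'
def go(p,yaw=None,o=None):
    """tool-frame shift (mm) and turn (deg) from measured pose to TCP p with tool x at yaw(deg)"""
    o=o or bot.get_obs(); M=R.from_quat(o['tool_rot']).as_matrix()
    y0=np.degrees(np.arctan2(M[1,0],M[0,0])); d=M.T@(np.array(p)-o['eef_pos'])*1000
    t=0 if yaw is None else (y0-yaw+180)%360-180
    print('go',np.round(d,1).tolist(),'turn',round(t,1),'yaw0',round(y0,1),'q',np.round(o['joint_pos'],2).tolist())
E
python3 - <<'E'
from h import *
P=bot.camera_params('top')
z=np.load('top.npz');W=z['W']
print('screw W',W[200:206:2,197:204:2].round(3).tolist())
P2=bot.camera_params('wrist');print({k:P2[k] for k in('fx','cx','cy')},np.round(P2['pose'],3))
o=bot.get_obs();print(np.round(R.from_quat(o['tool_rot']).as_matrix(),3),o['ft_force'],o['ft_torque'])
p=W[202,200]
m=(abs(W[...,0]-p[0])<.05)&(abs(W[...,1]-p[1])<.05)
print('max z near', W[m][:,2].max())
go([p[0]-.05,p[1]-.02,.36],90)
E
```

```text
screw W [[[0.606, 0.208, 0.146], [0.609, 0.207, 0.133], [0.608, 0.2, 0.14], [0.608, 0.196, 0.137]], [[0.604, 0.211, 0.133], [0.604, 0.207, 0.131], [0.603, 0.2, 0.138], [0.603, 0.196, 0.138]], [[0.597, 0.208, 0.145], [0.599, 0.207, 0.131], [0.598, 0.2, 0.14], [0.599, 0.197, 0.133]]]
{'fx': 371.64829954431775, 'cx': 316.79753812566787, 'cy': 237.05834701513294} [[ 0.401 -0.876 -0.269  0.132]
 [ 0.916  0.384  0.117  0.487]
 [ 0.001 -0.293  0.956  0.374]
 [ 0.     0.     0.     1.   ]]
[[-0.916  0.401  0.   ]
 [ 0.401  0.916  0.   ]
 [-0.     0.    -1.   ]] [ 0.8717716  -0.79463573 -0.64546915] [ 0.02258239 -0.0280624  -0.00134768]
max z near 0.1802561633375479
go [-433.7, -107.8, -56.1] turn 66.3 yaw0 156.3 q [1.16, 0.24, 0.01, 1.34, -0.0, 1.57]
```

Run:
```python
from h import *
go([.602,.15,.275],90)
```

```text
go [-491.3, -121.1, 28.9] turn 66.3 yaw0 156.3 q [1.16, 0.24, 0.01, 1.34, -0.0, 1.57]
```

Call:
step_arm --rows '[[[-60, -15, -20], 10], [[-120, -30, -20], 20], [[-180, -44, -20], 30], [[-240, -60, -20], 40], [[-300, -74, -20], 50], [[-360, -89, -20], 60], [[-420, -104, -20], 66], [[-470, -116, 0], 66], [[-491, -121, 29], 66], [[-491, -121, 29], 66], [[-491, -121, 29], 66]]'

```text
clock: 2.98
eef_pos: [0.6015, 0.1507, 0.2755]
tool_rot: [0.705, 0.709, 0.0, -0.0]
ft_force: [-0.6, -0.5, 0.4]
grip_width: 0.0857
grasp_force: 0.0
```

Run:
```python
from h import *
P=bot.camera_params('wrist');im,d=bot.camera('wrist');W=world('wrist',d,P);np.savez('w1.npz',im=im,d=d,W=W,**{'pose':P['pose']})
for n in ['screw','shaft_flat','sheeter']:
    for t in bot.trace(n,'wrist')[:2]:
        m=t['pixels']&(d>0);w=W[m];print(n,round(t['score'],2),np.round(t['uv']),m.sum(),np.round(np.median(w,0),4),np.round(np.percentile(w,[2,98],axis=0),3).tolist())
u,v=proj('wrist',[.602,.203,.138],P).astype(int);print(u,v,bot.get_obs()['joint_pos'].round(2))
u=np.clip(u,80,560);v=np.clip(v,90,390)
c=cv2.resize(im[v-90:v+90,u-60:u+60],(800//2*1,600),interpolation=cv2.INTER_CUBIC)
f=cv2.resize(im,(400,300))
cv2.imwrite('pics/w1.png',np.hstack([c,cv2.copyMakeBorder(f,0,300,0,0,0)])[...,::-1]);print(u,v)
```

```text
screw 0.96 [324. 164.] 1106 [0.6049 0.2041 0.1418] [[0.596, 0.195, 0.131], [0.614, 0.214, 0.144]]
shaft_flat 0.73 [318. 215.] 1651 [0.6001 0.168  0.1137] [[0.586, 0.155, 0.103], [0.614, 0.18, 0.116]]
sheeter 0.79 [337. 167.] 113178 [0.6121 0.1963 0.1329] [[0.509, 0.001, 0.017], [0.8, 0.301, 0.19]]
318 164 [0.25 0.49 0.3  1.38 0.   1.81]
318 164
```

View pics/w1.png

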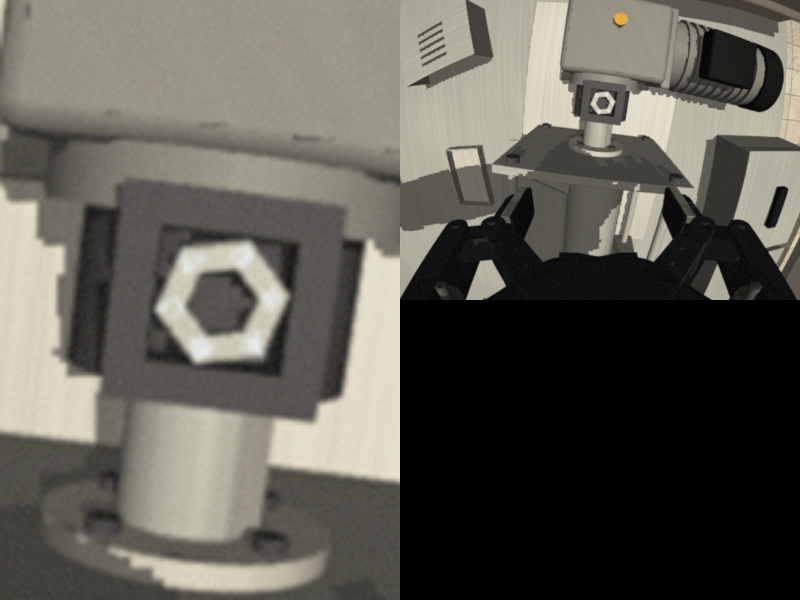

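The wrist view shows the white hex screw at (324,164) in its dark square boss, the bare shaft below it at about (318,215), and no flat on top yet.

Run:
```python
from h import *
z=np.load('w1.npz');im,W,d=z['im'],z['W'],z['d'];P=bot.camera_params('wrist');P['pose']=z['pose']
g=im.min(-1).astype(int);sub=np.zeros_like(g,bool);sub[140:190,295:352]=1
m=sub&(g>125)
n,l,s,ce=cv2.connectedComponentsWithStats(m.astype(np.uint8));i=l[m];i=np.argmax(np.bincount(i)[0:]);m=l==i
w=W[m];print('ring',m.sum(),w.mean(0).round(4),np.percentile(w[:,2],[10,50,90]).round(4))
zt=np.median(w[:,2])
# subpixel contours on upsampled gray, map to plane
def onplane(uv,zt):
    T=P['pose'];x=(uv[:,0]-P['cx'])/P['fx'];y=(uv[:,1]-P['cy'])/P['fy'];r=np.hypot(x,y)+1e-9
    k=np.tan(r)/r;q=np.stack([x*k,-y*k,-np.ones_like(x)],-1)@T[:3,:3].T
    return T[:3,3]+q*((zt-T[2,3])/q[:,2])[:,None]
S=8;x0,y0=290,135
big=cv2.resize(im.min(-1)[y0:195,x0:357],None,fx=S,fy=S,interpolation=cv2.INTER_CUBIC)
for th in(110,125,140):
    cs,h=cv2.findContours((big>th).astype(np.uint8),cv2.RETR_CCOMP,cv2.CHAIN_APPROX_NONE)
    for c,hh in zip(cs,h[0]):
        A=cv2.contourArea(c)/S/S
        if A<100 or A>1500: continue
        uv=(c[:,0]+.5)/S-.5+[x0,y0];p=onplane(uv,zt)
        if np.hypot(*(p[:,:2].mean(0)-[.604,.204]))>.005: continue
        (cx,cy),_,_=cv2.minAreaRect((p[:,:2]*1e3).astype(np.float32))
        M=cv2.moments((p[:,None,:2]*1e3).astype(np.float32));cx,cy=M['m10']/M['m00'],M['m01']/M['m00']
        q=p[:,:2]*1e3-[cx,cy];th_=np.arctan2(q[:,1],q[:,0]);r=np.hypot(*q.T)
        b=np.arange(-180,180,5);rr=np.array([r[np.abs((np.degrees(th_)-a+180)%360-180)<4].mean() if (np.abs((np.degrees(th_)-a+180)%360-180)<4).any() else 0 for a in b])
        F=(rr*np.exp(6j*np.radians(b))).sum();cor=np.degrees(np.angle(F))/6
        print(th,'hole' if hh[3]>=0 else 'outer',round(A),round(cx,1),round(cy,1),'mean r',r.mean().round(2),'corner deg mod60',round(cor%60,1),abs(F)/rr.sum())
# shaft axis & boss orientation
t=(abs(W[...,0]-.6)<.02)&(W[...,1]>.162)&(W[...,1]<.177)&(W[...,2]>.09)&(W[...,2]<.125)
q=W[t];
from scipy.optimize import least_squares
c=least_squares(lambda a:np.hypot(q[:,0]-a[0]-.12*(q[:,1]-.17),q[:,2]-a[1])-.015,[.6,.1],loss='soft_l1',f_scale=.001);print('shaft centre at y=.17',c.x,np.abs(c.fun).mean(),len(q))
```

```text
ring 731 [0.605  0.2039 0.1428] [0.1411 0.1423 0.1432]
110 outer 1078 605.0 203.8 mean r 10.24 corner deg mod60 6.5 0.02940521656402747
110 hole 306 605.0 203.8 mean r 5.45 corner deg mod60 6.4 0.026357687417006958
125 outer 1048 605.0 203.8 mean r 10.09 corner deg mod60 6.5 0.030317412173081634
125 hole 323 605.0 203.8 mean r 5.6 corner deg mod60 6.6 0.025451985628021086
140 outer 1017 605.0 203.8 mean r 9.94 corner deg mod60 6.5 0.031079351311461396
140 hole 341 605.0 203.8 mean r 5.74 corner deg mod60 6.8 0.024398615321551624
shaft centre at y=.17 [0.6005288  0.10037447] 0.00044233345659602514 999
```

```bash
cat >> h.py <<'E'
YW=np.radians(-7.0);EX=np.array([np.cos(YW),np.sin(YW),0]);EY=np.array([-np.sin(YW),np.cos(YW),0])
SCREW=np.array([.605,.2038,.1423]);O=SCREW*[1,1,0]-.137*EY
def sh(x,y,z): return O+EX*x+EY*y+[0,0,z]
def loc(W): return np.stack([(W-O)@EX,(W-O)@EY,W[...,2]],-1)
E
python3 - <<'E'
from h import *
from scipy.optimize import least_squares
print(O)
for c in['top','scene']:
    z=np.load(c+'.npz');L=loc(z['W']);im=z['im']
    m=(im.max(-1)<70)&(abs(L[...,0])<.1)&(L[...,1]<-.145)&(L[...,1]>-.192)&(L[...,2]>.12)&(L[...,2]<.2)
    q=L[m];f=least_squares(lambda a:np.hypot(q[:,0]-a[0]-a[2]*(q[:,1]+.167),q[:,2]-a[1])-.011,[.048,.164,0],loss='soft_l1',f_scale=.001)
    x,zz,s=f.x;print(c,len(q),f.x.round(4),np.abs(f.fun).mean(),'radius',np.hypot(x,zz-.1),'lean',np.arctan2(x,zz-.1)+np.arctan2(27,75),np.percentile(L[m][:,1],[1,99]))
p=sh(.048,-.170,.164);print(p);go([p[0],p[1],.275],83);go([p[0],p[1],.164+.054],83)
E
```

```text
[0.5883039  0.06782118 0.        ]
top 177 [ 0.0489  0.1601 -0.0079] 0.001189593583903907 radius 0.07752168428273819 lean 1.0288816643019487 [-0.19140696 -0.14540996]
scene 208 [0.0501 0.163  0.019 ] 0.0010295567871848777 radius 0.0805078549161283 lean 1.017529169220198 [-0.19140173 -0.14564174]
[ 0.61522833 -0.1067614   0.164     ]
go [-258.2, 11.6, 1.5] turn 7.4 yaw0 90.4 q [0.25, 0.49, 0.3, 1.38, 0.0, 1.81]
go [-258.2, 11.5, 58.5] turn 7.4 yaw0 90.4 q [0.25, 0.49, 0.3, 1.38, 0.0, 1.81]
```

Call:
step_arm --rows '[[[-60, 3, 0], 4], [[-120, 6, 0], 7.4], [[-180, 9, 0], 7.4], [[-240, 12, 0], 7.4], [[-258, 13, 0], 7.4], [[-258, 13, 0], 7.4], [[-258, 13, 30], 7.4], [[-258, 13, 50], 7.4], [[-258, 13, 59], 7.4], [[-258, 13, 59], 7.4], [[-258, 13, 59], 7.4]]'

```text
clock: 4.55
eef_pos: [0.617, -0.1071, 0.2171]
tool_rot: [0.749, 0.663, 0.001, 0.001]
ft_force: [-1.0, -0.4, 0.3]
grip_width: 0.0855
grasp_force: 0.0
```

Run:
```python
from h import *
P=bot.camera_params('wrist');im,d=bot.camera('wrist');L=loc(world('wrist',d,P))
o=bot.get_obs();print(loc(o['eef_pos']),o['ft_force'])
m=(im.max(-1)<70)&(abs(L[...,0]-.05)<.02)&(L[...,1]<-.145)&(L[...,1]>-.2)&(L[...,2]>.15)&(L[...,2]<.185)
if m.sum(): print(m.sum(),np.percentile(L[m],[2,50,98],axis=0).round(4))
cv2.imwrite('pics/w2.png',im[...,::-1])
```

```text
[ 0.04988821 -0.17032598  0.21720348] [ 0.78123595  0.61049237 -0.814471  ]
6067 [[ 0.0407 -0.1934  0.1646]
 [ 0.0506 -0.1659  0.1716]
 [ 0.0607 -0.1458  0.1737]]
```

View pics/w2.png

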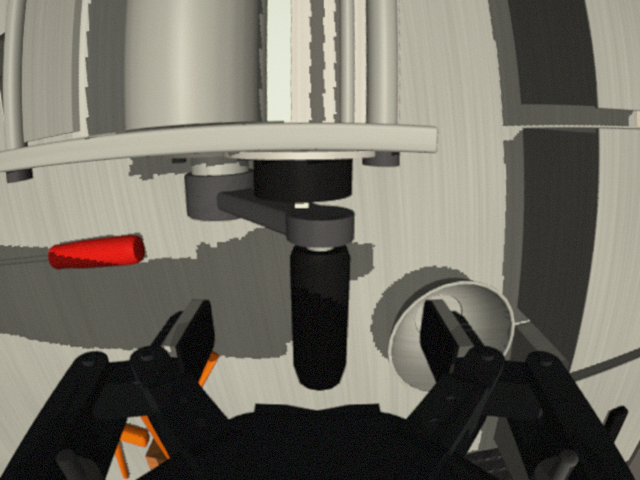

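The crank grip is centred between the fingers at (320,315). I'll close on it and swing it over the top.

Call:
step_arm --rows '[[[0, 0, 0], 0], [[0, 0, 0], 0], [[0, 0, 0], 0], [[0, 0, 0], 0], [[0, 0, 0], 0], [[0, 0, 0], 0], [[0, 0, 0], 0]]' --claw 1

```text
clock: 5.48
eef_pos: [0.617, -0.108, 0.2163]
tool_rot: [0.749, 0.662, 0.0, 0.001]
ft_force: [3.3, -1.0, 0.6]
grip_width: 0.0201
grasp_force: 58.6
```

Call:
step_arm --rows '[[[0, -5.5, -4], 0], [[0, -11.5, -7.5], 0], [[0, -19, -11], 0], [[0, -26.5, -13.7], 0], [[0, -34, -15.6], 0], [[0, -42, -16.9], 0], [[0, -50, -17.2], 0], [[0, -58, -16.9], 0], [[0, -66, -15.7], 0], [[0, -72, -14.3], 0], [[0, -77, -12.6], 0], [[0, -77, -12.6], 0]]'

```text
clock: 6.98
eef_pos: [0.538, -0.0982, 0.2278]
tool_rot: [0.749, 0.662, -0.002, -0.001]
ft_force: [-4.5, -2.8, 4.6]
grip_width: 0.0199
grasp_force: 59.3
```

Call:
step_arm --rows '[[[0, 0, 0], 0], [[0, 0, 0], 0]]'

```text
clock: 7.22
eef_pos: [0.5381, -0.0982, 0.2278]
tool_rot: [0.749, 0.662, -0.002, -0.002]
ft_force: [-4.6, -2.0, 5.9]
grip_width: 0.0201
grasp_force: 59.4
```

```bash
cat > fl.py <<'E'
from h import *
P=bot.camera_params('wrist');im,d=bot.camera('wrist');L=loc(world('wrist',d,P))
o=bot.get_obs();print(loc(o['eef_pos']),o['ft_force'],o['grip_width'],o['grasp_force'])
for c in['top','scene']:
    im,d=bot.camera(c);L=loc(world(c,d));np.savez(c+'2.npz',im=im,d=d,L=L)
    m=(abs(L[...,0])<.012)&(L[...,1]>.09)&(L[...,1]<.107)&(L[...,2]>.105)&(L[...,2]<.125);print(c,m.sum(),L[m][:,2].mean() if m.any() else 0)
E
python3 fl.py
```

```text
[-0.0296416  -0.17091947  0.22782559] [-4.92861778 -3.00578113  6.4340385 ] 0.020352083532863777 59.42150920629501
top 18 0.11119777722236697
scene 0 0
```

Call:
step_arm --rows '[[[0, 2.5, -1], 0], [[0, 2.5, -1], 0], [[0, 2.5, -1], 0]]'

```text
clock: 7.75
eef_pos: [0.5405, -0.0985, 0.2288]
tool_rot: [0.749, 0.662, -0.002, -0.002]
ft_force: [-4.4, -2.6, 7.0]
grip_width: 0.02
grasp_force: 59.5
```

Call:
step_arm --rows '[[[0, 0, 0], 0], [[0, 0, 0], 0], [[0, 0, 0], 0], [[0, 0, 0], 0], [[0, 0, -30], 0], [[0, 0, -60], 0], [[0, 0, -60], 0]]' --claw -1

```text
clock: 8.62
eef_pos: [0.5438, -0.0988, 0.2922]
tool_rot: [0.749, 0.662, 0.002, 0.002]
ft_force: [1.2, 0.1, 0.1]
grip_width: 0.0853
grasp_force: 0.0
```

Run:
```python
from h import *
P=bot.camera_params('wrist');im,d=bot.camera('wrist');L=loc(world('wrist',d,P))
from scipy.optimize import least_squares
m=(im.max(-1)<70)&(abs(L[...,0]+.027)<.02)&(L[...,1]<-.147)&(L[...,1]>-.19)&(L[...,2]>.16)&(L[...,2]<.2)
q=L[m];f=least_squares(lambda a:np.hypot(q[:,0]-a[0],q[:,2]-a[1])-.011,[-.027,.175],loss='soft_l1',f_scale=.001)
print(m.sum(),f.x,np.arctan2(f.x[0],f.x[1]-.1)+np.arctan2(27,75))
print(loc(bot.get_obs()['eef_pos']))
go(sh(0,.05,.275),83)
```

```text
3011 [-0.02759499  0.17525116] -0.005923105893492764
[-0.02465311 -0.17072318  0.29046483]
go [220.7, 24.4, 15.5] turn -0.1 yaw0 82.9 q [-0.18, 0.35, 0.12, 1.34, 0.0, 1.51]
```

Call:
step_arm --rows '[[[60, 7, 0], 0], [[120, 14, 0], 0], [[180, 21, 8], 0], [[220, 24, 15], 0], [[220, 24, 15], 0], [[220, 24, 15], 0]]'

```text
clock: 9.43
eef_pos: [0.5927, 0.1165, 0.2732]
tool_rot: [0.749, 0.662, -0.001, -0.0]
ft_force: [-0.1, 0.3, -0.2]
grip_width: 0.0855
grasp_force: 0.0
```

Run:
```python
from h import *
P=bot.camera_params('wrist');im,d=bot.camera('wrist');W=world('wrist',d,P);L=loc(W);np.savez('w3.npz',im=im,d=d,W=W,pose=P['pose'])
print(np.degrees(0),loc(bot.get_obs()['eef_pos']))
m=(abs(L[...,0])<.016)&(L[...,1]>.088)&(L[...,1]<.106)&(L[...,2]>.095)&(L[...,2]<.13)
q=L[m];b=np.arange(-15,16,1.0)
for a in b:
    k=abs(q[:,0]*1e3-a)<.5
    if k.sum()>3: print(int(a),round(q[k,2].mean()*1e3-100,2),end='; ')
u,v=proj('wrist',sh(0,.105,.12),P).astype(int);print(u,v)
c=cv2.resize(im[v-50:v+50,u-60:u+60],(720,600),interpolation=cv2.INTER_CUBIC);cv2.imwrite('pics/w3.png',c[...,::-1])
```

```text
0.0 [-0.00132999  0.04831149  0.27377881]
-15 19.41; -14 8.1; -13 9.71; -12 9.06; -11 10.72; -10 11.73; -9 12.36; -8 13.67; -7 13.26; -6 14.22; -5 14.7; -4 14.58; -3 14.29; -2 15.15; -1 14.41; 0 14.32; 1 14.26; 2 14.32; 3 14.33; 4 14.47; 5 14.77; 6 14.03; 7 13.87; 8 13.02; 9 12.52; 10 11.42; 11 10.55; 12 9.03; 13 9.77; 14 8.08; 15 13.04; 320 155
```

View pics/w3.png

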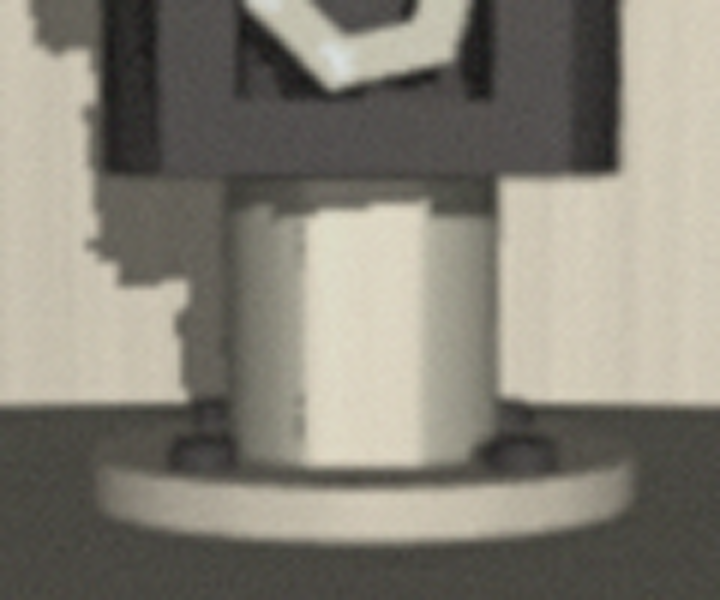

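The flat spans columns 302–425 of the crop and the shaft 232–496, so the flat is centred facing up. The roller is aligned, so next is the key.

Run:
```python
from h import *
go([.591,-.368,.31],-88.2)
z=np.load('top.npz');W=z['W'];m=(abs(W[...,0]-.565)<.06)&(abs(W[...,1]+.49)<.06)
for a in [.05,.1,.13,.15,.17,.19,.21]:
    q=W[m&(abs(W[...,2]-a)<.01)]
    if len(q):print(a,len(q),q.min(0).round(3),q.max(0).round(3))
```

```text
go [-480.5, 57.9, -35.9] turn 171.1 yaw0 82.9 q [0.19, 0.46, 0.25, 1.36, -0.0, 1.89]
0.05 82 [ 0.528 -0.546  0.04 ] [ 0.625 -0.462  0.06 ]
0.1 106 [ 0.529 -0.55   0.09 ] [ 0.625 -0.462  0.11 ]
0.13 145 [ 0.529 -0.524  0.12 ] [ 0.592 -0.463  0.14 ]
0.15 294 [ 0.533 -0.522  0.14 ] [ 0.588 -0.464  0.16 ]
0.17 62 [ 0.545 -0.505  0.16 ] [ 0.576 -0.479  0.179]
0.19 35 [ 0.548 -0.495  0.18 ] [ 0.572 -0.482  0.2  ]
0.21 142 [ 0.547 -0.51   0.203] [ 0.576 -0.48   0.22 ]
```

Call:
step_arm --rows '[[[-10, 0, -30], -10.5], [[-50, 6, -37], -21], [[-90, 12, -37], -31.5], [[-130, 18, -37], -42], [[-170, 24, -37], -52.5], [[-210, 30, -37], -63], [[-250, 35, -37], -73.5], [[-290, 40, -37], -84], [[-330, 45, -37], -94.5], [[-370, 50, -37], -105], [[-410, 54, -37], -115.5], [[-450, 57, -37], -126]]' --claw 0

```text
clock: 10.98
eef_pos: [0.5931, -0.3397, 0.3118]
tool_rot: [-0.252, 0.968, -0.0, 0.0]
ft_force: [0.2, 0.2, 0.6]
grip_width: 0.0425
grasp_force: 0.0
```

Run:
```python
from h import *
go([.591,-.368,.31],-88.2)
```

```text
go [15.6, -23.7, 1.8] turn -62.7 yaw0 -150.9 q [-0.52, 0.63, 0.63, 1.56, -0.0, -1.03]
```

Call:
step_arm --rows '[[[4, -6, 2], -10.5], [[8, -12, 2], -21], [[12, -18, 2], -31.5], [[15, -24, 2], -42], [[15, -24, 2], -52.5], [[15, -24, 2], -62.7], [[15, -24, 2], -62.7], [[15, -24, 2], -62.7]]'

```text
clock: 11.98
eef_pos: [0.5923, -0.3659, 0.3097]
tool_rot: [0.716, -0.698, 0.0, 0.0]
ft_force: [-0.1, 0.0, -0.4]
grip_width: 0.0424
grasp_force: 0.0
```

```bash
cat > key.py <<'E'
from h import *
P=bot.camera_params('wrist');im,d=bot.camera('wrist');W=world('wrist',d,P)
m=(abs(W[...,2]-.126)<.006)&(abs(W[...,0]-.592)<.025)&(abs(W[...,1]+.37)<.065)&(im.max(-1)<90)
n,l,s,c=cv2.connectedComponentsWithStats(m.astype(np.uint8));i=1+np.argmax(s[1:,4]);m=l==i
q=W[m];print(m.sum(),np.median(q,0),cv2.minAreaRect((q[:,:2]*1000).astype(np.float32)))
for t in bot.trace('key','wrist')[:2]:
    k=t['pixels']&(abs(W[...,2]-.126)<.006);w=W[k];print(t['score'],t['uv'],len(w),w.mean(0),cv2.minAreaRect((w[:,:2]*1000).astype(np.float32)))
np.savez('w4.npz',im=im,W=W)
go([q[:,0].mean(),q[:,1].mean(),.17],-88.2)
cv2.imwrite('pics/w4.png',im[...,::-1])
E
python3 key.py
```

```text
3154 [ 0.58925258 -0.37651274  0.12693049] ((589.4885864257812, -371.83746337890625), (18.153343200683594, 97.5469970703125), 1.1465754508972168)
0.77 [544.1, 233.4] 0 [nan nan nan] ((0.0, 0.0), (0.0, 0.0), 0.0)
0.73 [448.5, 286.0] 0 [nan nan nan] ((0.0, 0.0), (0.0, 0.0), 0.0)
go [9.5, 3.7, 139.6] turn -0.3 yaw0 -88.5 q [-0.55, 0.67, 0.68, 1.58, -0.0, -2.15]key.py:7: RuntimeWarning: Mean of empty slice.
  k=t['pixels']&(abs(W[...,2]-.126)<.006);w=W[k];print(t['score'],t['uv'],len(w),w.mean(0),cv2.minAreaRect((w[:,:2]*1000).astype(np.float32)))
  ret = um.true_divide(
```

View pics/w4.png

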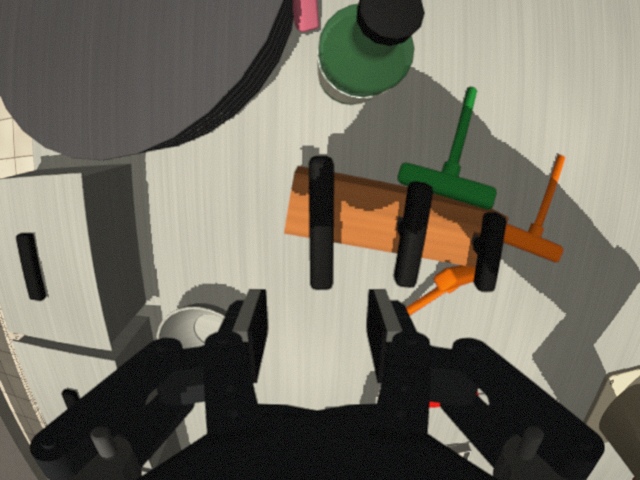

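The largest key's black bar runs from (321,160) to (321,285), at the end of the stand, clear of the other two keys.

Call:
step_arm --rows '[[[5.4, 3, 40], 0.4], [[5.4, 3, 90], 0.4], [[5.4, 3, 125], 0.4], [[5.4, 3, 141], 0.4], [[5.4, 3, 141], 0.4], [[5.4, 3, 141], 0.4]]'

```text
clock: 12.82
eef_pos: [0.5913, -0.3711, 0.1707]
tool_rot: [0.715, -0.699, 0.002, -0.0]
ft_force: [-0.2, -0.1, -0.7]
grip_width: 0.0427
grasp_force: 0.0
```

Call:
step_arm --rows '[[[0, 0, 0], 0], [[0, 0, 0], 0], [[0, 0, 0], 0], [[0, 0, 0], 0], [[0, 0, 0], 0], [[0, 0, 0], 0]]' --claw 1

```text
clock: 13.58
eef_pos: [0.5909, -0.371, 0.1705]
tool_rot: [0.715, -0.699, 0.002, -0.0]
ft_force: [-0.2, -0.9, 6.5]
grip_width: 0.0173
grasp_force: 59.4
```

Call:
step_arm --rows '[[[0, 0, -15], 0], [[0, 0, -50], 0], [[0, 0, -100], 0], [[0, 0, -150], 0], [[0, 0, -150], 0], [[0, 0, -150], 0]]'

```text
clock: 14.32
eef_pos: [0.59, -0.3704, 0.3182]
tool_rot: [0.715, -0.699, -0.0, 0.0]
ft_force: [-0.4, -0.2, -1.6]
grip_width: 0.0173
grasp_force: 59.7
```

```bash
cat > ingrip.py <<'E'
from h import *
o=bot.get_obs();P=bot.camera_params('wrist');im,d=bot.camera('wrist')
M=R.from_quat(o['tool_rot']).as_matrix();W=world('wrist',d,P);T=(W-o['eef_pos'])@M
m=(abs(T[...,1])<.02)&(abs(T[...,0])<.07)&(T[...,2]>.035)&(T[...,2]<.07)&(im.max(-1)<100)&(d>0)
q=T[m]*1e3;print('z axis',M[:,2].round(4),'f',o['ft_force'],o['ft_torque'],o['grip_width'],o['eef_pos'])
print(m.sum(),np.percentile(q,[1,50,99],axis=0).round(1))
# shank, non-black points below bar
m2=(abs(T[...,1])<.02)&(abs(T[...,0])<.03)&(T[...,2]>.085)&(T[...,2]<.175)&(d>0);q=T[m2]*1e3
for z in range(90,176,10):
    k=abs(q[:,2]-z)<5
    if k.sum()>3:print(z,k.sum(),np.percentile(q[k],[3,50,97],axis=0)[:,:2].round(1).tolist())
np.savez('w5.npz',im=im,T=T,d=d);cv2.imwrite('pics/w5.png',im[...,::-1])
for t in bot.trace('key','wrist')[:2]:
    k=t['pixels']&(d>0);w=T[k]*1e3;print(t['score'],t['uv'],len(w),np.percentile(w,[2,50,98],axis=0).round(1).tolist())
E
python3 ingrip.py
```

```text
z axis [-8.e-04  5.e-04 -1.e+00] f [-0.38129135 -0.18594037 -1.62842423] [ 0.00752558 -0.02654314  0.03507027] 0.01726257589458075 [ 0.5899532  -0.37036315  0.31818406]
12195 [[-30.2 -18.4  35.3]
 [ 12.2   0.3  43.9]
 [ 49.9  18.4  63.4]]
0.98 [315.6, 297.9] 10115 [[-29.5, -8.3, 42.2], [18.4, 0.3, 43.9], [49.7, 8.8, 55.0]]
0.82 [301.1, 18.2] 806 [[167.8, -23.6, 273.7], [183.7, -13.5, 287.5], [198.0, -3.4, 301.1]]
```

View pics/w5.png

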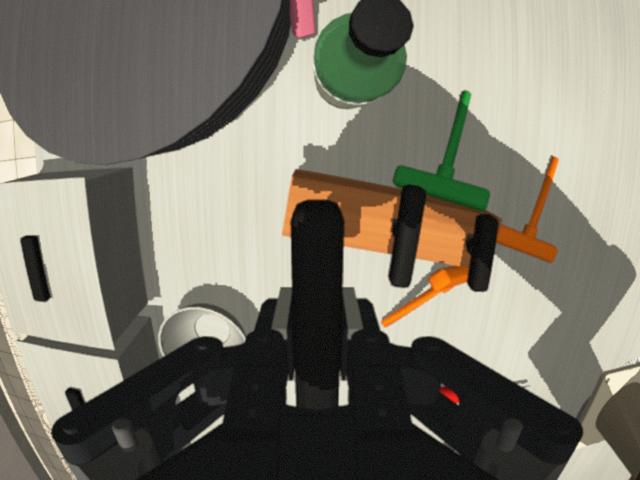

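The key is held centred at (317,300), with its far bar end 50 mm from the tool axis as expected. I'll carry it to the screw, keeping the screw visible ahead of the bar.

Run:
```python
from h import *
p=SCREW-.065*np.array([.595,-.804,0]);go([p[0],p[1],.385],-53.5)
```

```text
go [-626.7, 9.9, -67.2] turn -35.3 yaw0 -88.8 q [-0.56, 0.67, 0.71, 1.61, -0.0, -2.15]
```

Call:
step_arm --rows '[[[0, 0, -40], 0], [[-40, 0, -67], 0], [[-100, 1, -67], -5], [[-160, 2, -67], -10], [[-220, 3, -67], -15], [[-280, 4, -67], -20], [[-340, 5, -67], -25], [[-400, 6, -67], -30], [[-460, 7, -67], -35], [[-520, 8, -67], -35.3], [[-580, 9, -67], -35.3], [[-626, 10, -67], -35.3]]'

```text
clock: 15.92
eef_pos: [0.5656, 0.2574, 0.3834]
tool_rot: [0.894, -0.449, -0.001, 0.002]
ft_force: [0.1, 0.4, -1.5]
grip_width: 0.017
grasp_force: 59.5
```

Call:
step_arm --rows '[[[0, 0, 0], 0], [[0, 0, 0], 0], [[0, 0, 0], 0]]'

```text
clock: 16.3
eef_pos: [0.5667, 0.2537, 0.3851]
tool_rot: [0.893, -0.451, -0.0, 0.001]
ft_force: [-0.2, -0.4, -2.2]
grip_width: 0.017
grasp_force: 59.5
```

```bash
cat > scr.py <<'E'
from h import *
o=bot.get_obs();P=bot.camera_params('wrist');im,d=bot.camera('wrist');np.savez('w6.npz',im=im,d=d)
W=world('wrist',d,P);M=R.from_quat(o['tool_rot']).as_matrix()
g=im.min(-1);u,v=proj('wrist',SCREW,P);S=8;x0,y0=int(u)-30,int(v)-30;zt=SCREW[2]
print('uv',u,v,o['eef_pos'],o['joint_pos'].round(2))
def onplane(uv,zt):
    T=P['pose'];x=(uv[:,0]-P['cx'])/P['fx'];y=(uv[:,1]-P['cy'])/P['fy'];r=np.hypot(x,y)+1e-9
    k=np.tan(r)/r;q=np.stack([x*k,-y*k,-np.ones_like(x)],-1)@T[:3,:3].T
    return T[:3,3]+q*((zt-T[2,3])/q[:,2])[:,None]
big=cv2.resize(g[y0:y0+60,x0:x0+60],None,fx=S,fy=S,interpolation=cv2.INTER_CUBIC)
for th in(100,115,130,145):
    cs,h=cv2.findContours((big>th).astype(np.uint8),cv2.RETR_CCOMP,cv2.CHAIN_APPROX_NONE)
    for c,hh in zip(cs,h[0]):
        A=cv2.contourArea(c)/S/S
        if A<50 or A>1500: continue
        p=onplane((c[:,0]+.5)/S-.5+[x0,y0],zt)[:,:2]*1e3
        if np.hypot(*(p.mean(0)-SCREW[:2]*1e3))>9: continue
        m=cv2.moments(p[:,None].astype(np.float32));ce=np.array([m['m10'],m['m01']])/m['m00'];q=p-ce
        a=np.degrees(np.arctan2(q[:,1],q[:,0]));r=np.hypot(*q.T);b=np.arange(-180,180,5)
        rr=np.array([r[np.abs((a-t+180)%360-180)<4].mean() for t in b]);F=(rr*np.exp(6j*np.radians(b))).sum()
        t=(np.append(ce/1e3,zt)-o['eef_pos'])@M
        print(th,'hole' if hh[3]>=0 else 'outer',round(A),ce.round(1),'tool',(t*1e3).round(1),'corner',round(np.degrees(np.angle(F))/6%60,1))
Mx=M[:,0];print('yaw',np.degrees(np.arctan2(Mx[1],Mx[0])),'zaxis',M[:,2].round(4),o['ft_force'],o['ft_torque'])
E
python3 scr.py
```

```text
uv 314.1676734661875 141.3032349954679 [0.56670428 0.25369649 0.38507696] [ 0.42  0.49  0.58  1.66 -0.   -1.79]
100 outer 493 [605.1 203.9] tool [ 62.8  -1.6 242.8] corner 7.0
100 hole 109 [605.2 204.1] tool [ 62.8  -1.8 242.8] corner 7.9
115 outer 476 [605.1 203.9] tool [ 62.8  -1.6 242.8] corner 6.9
115 hole 120 [605.1 204. ] tool [ 62.8  -1.7 242.8] corner 8.1
130 outer 459 [605.1 203.9] tool [ 62.8  -1.6 242.8] corner 6.6
130 hole 131 [605.1 203.9] tool [ 62.8  -1.6 242.8] corner 8.1
145 outer 443 [605.1 203.9] tool [ 62.8  -1.6 242.8] corner 6.7
145 hole 142 [605.  203.9] tool [ 62.8  -1.6 242.8] corner 8.4
yaw -53.55642112591472 zaxis [-1.e-03 -8.e-04 -1.e+00] [-0.15541481 -0.42775379 -2.19705438] [ 0.00025361 -0.03828935 -0.00687897]
```

Call:
step_arm --rows '[[[30, -1, 0], 0], [[63, -1.8, 10], 0], [[63, -1.8, 50], 0], [[63, -1.8, 70], 0], [[63, -1.8, 70], 0], [[63, -1.8, 70], 0], [[63, -1.8, 70], 0]]'

```text
clock: 17.23
eef_pos: [0.6061, 0.2056, 0.3173]
tool_rot: [0.893, -0.45, 0.001, -0.001]
ft_force: [0.7, -0.2, -1.5]
grip_width: 0.0168
grasp_force: 59.5
```

```bash
cat > chk.py <<'E'
from h import *
o=bot.get_obs();M=R.from_quat(o['tool_rot']).as_matrix()
tip=o['eef_pos']+M@np.array([0,.0003,.1658]);print('tip-screw mm',((tip-SCREW-[.0001,.0001,0])*1e3).round(2),'in tool',(M.T@(tip-SCREW-[.0001,.0001,0])*1e3).round(2),'yaw',np.degrees(np.arctan2(M[1,0],M[0,0])).round(2),'z',M[:,2].round(4),'f',o['ft_force'].round(2),'t',o['ft_torque'].round(3),o['joint_pos'][5].round(2))
E
python3 chk.py
```

```text
tip-screw mm [1.3  1.66 9.23] in tool [-0.55 -2.06 -9.23] yaw -53.46 z [ 0.003  0.001 -1.   ] f [ 0.68 -0.16 -1.51] t [ 0.003  0.042 -0.013] -1.88
```

Call:
step_arm --rows '[[[0, 0, 0], 0], [[0, 0, 0], 0], [[0, 0, 0], 0]]'

```text
clock: 17.6
eef_pos: [0.6056, 0.2057, 0.3157]
tool_rot: [0.893, -0.45, 0.0, -0.0]
ft_force: [0.8, -0.2, -1.8]
grip_width: 0.0172
grasp_force: 59.5
```

```bash
python3 chk.py
```

```text
tip-screw mm [0.25 1.62 7.56] in tool [-1.15 -1.16 -7.56] yaw -53.44 z [ 2.e-04  1.e-04 -1.e+00] f [ 0.8  -0.18 -1.82] t [-0.008 -0.01  -0.04 ] -1.88
```

Call:
step_arm --rows '[[[1, 1, 0], 0], [[1, 1, 2], 0], [[1, 1, 4], 0], [[1, 1, 4], 0], [[1, 1, 4], 0], [[1, 1, 4], 0]]'

```text
clock: 18.35
eef_pos: [0.6054, 0.2042, 0.3116]
tool_rot: [0.893, -0.45, 0.0, -0.0]
ft_force: [0.3, -0.1, -1.1]
grip_width: 0.0172
grasp_force: 59.5
```

```bash
python3 chk.py; python3 -c "
from h import *
for i in range(3): bot.camera('scene');o=bot.get_obs();print(o['eef_pos'].round(5))"; python3 chk.py
```

```text
tip-screw mm [0.08 0.12 3.5 ] in tool [-0.05 -0.14 -3.5 ] yaw -53.45 z [ 2.e-04  1.e-04 -1.e+00] f [ 0.31 -0.14 -1.05] t [ 0.001  0.    -0.053] -1.88
[0.60537 0.20419 0.31161]
[0.60537 0.20416 0.31159]
[0.60537 0.20418 0.3116 ]
tip-screw mm [0.06 0.11 3.5 ] in tool [-0.06 -0.11 -3.5 ] yaw -53.45 z [ 2.e-04  1.e-04 -1.e+00] f [ 0.56 -0.41 -1.97] t [ 0.02  -0.038 -0.046] -1.88
```

Call:
step_arm --rows '[[[0, 0, 1.5], 0], [[0, 0, 3], 0], [[0, 0, 4], 0], [[0, 0, 5], 0], [[0, 0, 5], 0]]'

```text
clock: 19.12
eef_pos: [0.6055, 0.2041, 0.3065]
tool_rot: [0.893, -0.45, 0.0, -0.0]
ft_force: [0.5, -0.4, -0.7]
grip_width: 0.0171
grasp_force: 59.6
```

```bash
python3 chk.py
```

```text
tip-screw mm [ 0.23  0.03 -1.58] in tool [ 0.11 -0.2   1.58] yaw -53.46 z [ 4.e-04 -1.e-04 -1.e+00] f [ 0.53 -0.38 -0.66] t [-0.036 -0.201 -0.005] -1.88
```

Call:
step_arm --rows '[[[0, 0, 1], 0], [[0, 0, 2], 0], [[0, 0, 2.5], 0], [[0, 0, 2.5], 0]]'

```text
clock: 19.62
eef_pos: [0.6055, 0.2042, 0.305]
tool_rot: [0.893, -0.45, 0.001, -0.001]
ft_force: [0.5, -1.3, 4.6]
grip_width: 0.0171
grasp_force: 60.4
```

```bash
python3 chk.py
```

```text
tip-screw mm [ 0.42  0.14 -3.09] in tool [ 0.13 -0.42  3.09] yaw -53.45 z [ 1.6e-03  4.0e-04 -1.0e+00] f [ 0.53 -1.28  4.6 ] t [-0.181  0.113 -0.008] -1.88
```

Call:
step_arm --rows '[[[0, 0.3, 0.5], 2], [[0, 0.3, 0.5], 4], [[0, 0.3, 0.5], 2], [[0, 0.3, 0.5], -2], [[0, 0.3, 0.5], -4], [[0, 0.3, 0.5], 0]]'

```text
clock: 20.38
eef_pos: [0.6055, 0.2038, 0.3031]
tool_rot: [0.893, -0.45, 0.0, 0.0]
ft_force: [2.6, -0.7, -0.1]
grip_width: 0.0173
grasp_force: 59.7
```

```bash
python3 chk.py
```

```text
tip-screw mm [ 0.28 -0.4  -5.03] in tool [0.48 0.01 5.03] yaw -53.52 z [ 5.e-04 -6.e-04 -1.e+00] f [ 2.62 -0.69 -0.09] t [-0.458 -0.918  0.046] -1.88
```

Call:
step_arm --rows '[[[0, 0, 1.5], 0], [[0, 0, 3], 0], [[0, 0, 4], 0], [[0, 0, 4], 0]]'

```text
clock: 20.88
eef_pos: [0.6054, 0.2039, 0.2995]
tool_rot: [0.893, -0.45, 0.0, -0.0]
ft_force: [3.4, -1.1, 1.3]
grip_width: 0.0171
grasp_force: 59.8
```

```bash
python3 chk.py
```

```text
tip-screw mm [ 0.18 -0.23 -8.57] in tool [ 0.29 -0.    8.57] yaw -53.44 z [ 8.e-04 -2.e-04 -1.e+00] f [ 3.44 -1.05  1.33] t [-0.581 -1.26  -0.006] -1.88
```

Call:
step_arm --rows '[[[0.4, 0.1, 0.6], 0], [[0.4, 0.1, 1.2], 0], [[0.4, 0.1, 1.2], 0]]'

```text
clock: 21.25
eef_pos: [0.6054, 0.2037, 0.2984]
tool_rot: [0.893, -0.45, 0.0, -0.0]
ft_force: [4.5, -1.2, 0.7]
grip_width: 0.0169
grasp_force: 59.9
```

```bash
python3 chk.py
```

```text
tip-screw mm [ 0.16 -0.38 -9.72] in tool [0.4  0.1  9.72] yaw -53.45 z [ 5.e-04  2.e-04 -1.e+00] f [ 4.49 -1.23  0.74] t [-0.405 -1.305 -0.025] -1.88
```

Seated 9.7 mm deep with no vertical load. Now I'll tighten, lowering the tool 5 mm per turn to follow the screw.

Call:
step_arm --rows '[[[0, 0, 0.1], 10], [[0, 0, 0.3], 20], [[0, 0, 0.4], 30], [[0, 0, 0.6], 40], [[0, 0, 0.7], 50], [[0, 0, 0.8], 60], [[0, 0, 1.0], 70], [[0, 0, 1.1], 80], [[0, 0, 1.2], 88], [[0, 0, 1.2], 88]]'

```text
clock: 22.5
eef_pos: [0.604, 0.2036, 0.2964]
tool_rot: [-0.331, 0.944, 0.0, -0.002]
ft_force: [-0.0, -0.6, 0.2]
grip_width: 0.0169
grasp_force: 59.7
```

```bash
python3 chk.py
```

```text
tip-screw mm [ -1.87  -0.09 -11.69] in tool [ 1.48  1.07 11.69] yaw -141.34 z [-3.6e-03 -3.0e-04 -1.0e+00] f [-0.04 -0.64  0.24] t [-0.414 -0.168 -0.059] -0.35
```

```bash
cat > tq.py <<'E'
from h import *
a=[];
for i in range(4): bot.camera('wrist');o=bot.get_obs();a.append(np.r_[o['ft_force'],o['ft_torque'],o['tau'][5]])
a=np.array(a);print('mean',a.mean(0).round(3),'std tz',a[:,5].std().round(3),'clock',o['clock'])
E
python3 tq.py; python3 chk.py
```

```text
mean [-0.432 -1.087  0.313 -0.368  0.1    0.016  0.02 ] std tz 0.029 clock 22.7
tip-screw mm [ -1.62  -0.08 -11.92] in tool [ 1.28  0.93 11.92] yaw -141.36 z [-3.4e-03 -3.0e-04 -1.0e+00] f [-0.44 -1.51  0.44] t [-0.329  0.277  0.052] -0.35
```

Call:
step_arm --rows '[[[0, 0, 0.1], 8], [[0, 0, 0.2], 16], [[0, 0, 0.3], 24], [[0, 0, 0.3], 24]]'

```text
clock: 23.2
eef_pos: [0.6042, 0.204, 0.2959]
tool_rot: [-0.128, 0.992, 0.001, -0.002]
ft_force: [-1.4, 0.3, -2.3]
grip_width: 0.017
grasp_force: 59.6
```

```bash
python3 tq.py; python3 chk.py
```

```text
mean [-2.702  0.54  -2.293  0.221  0.89   0.03   0.028] std tz 0.03 clock 23.4
tip-screw mm [ -1.35   0.44 -12.18] in tool [ 1.16  0.75 12.18] yaw -165.33 z [-3.2e-03  4.0e-04 -1.0e+00] f [-3.41  0.82 -2.98] t [0.306 1.008 0.046] 0.07
```

Call:
step_arm --rows '[[[0, 0, 0.1], 6], [[0, 0, 0.2], 12], [[0, 0, 0.3], 18], [[0, 0, 0.3], 18]]'

```text
clock: 23.9
eef_pos: [0.6044, 0.2043, 0.2957]
tool_rot: [0.029, 1.0, 0.001, -0.001]
ft_force: [-4.2, 1.6, -2.9]
grip_width: 0.0171
grasp_force: 59.3
```

```bash
python3 tq.py; python3 chk.py
```

```text
mean [-4.402  2.986 -4.342  0.889  1.261  0.024  0.033] std tz 0.021 clock 24.1
tip-screw mm [ -0.96   0.7  -12.37] in tool [ 0.97  0.63 12.37] yaw 176.67 z [-2.6e-03  9.0e-04 -1.0e+00] f [-5.28  2.88 -4.28] t [0.928 1.303 0.036] 0.38
```

Call:
step_arm --rows '[[[0.3, 0.2, 0.3], 5], [[0.5, 0.3, 0.5], 10], [[0.5, 0.3, 0.6], 14], [[0.5, 0.3, 0.6], 14]]'

```text
clock: 24.6
eef_pos: [0.6044, 0.2045, 0.2955]
tool_rot: [0.151, 0.989, 0.0, -0.001]
ft_force: [-4.1, 2.4, -4.0]
grip_width: 0.0173
grasp_force: 59.4
```

```bash
python3 tq.py; python3 chk.py
```

```text
mean [-4.018  3.261 -3.39   0.977  1.226  0.055  0.037] std tz 0.023 clock 24.8
tip-screw mm [ -0.89   1.06 -12.58] in tool [ 1.14  0.74 12.59] yaw 162.69 z [-0.0014  0.0011 -1.    ] f [-3.81  3.43 -3.12] t [0.974 1.263 0.034] 0.63
```

Call:
step_arm --rows '[[[0.2, 0, 0.1], 5], [[0.3, 0, 0.2], 10], [[0.3, 0, 0.2], 12], [[0.3, 0, 0.2], 12]]'

```text
clock: 25.3
eef_pos: [0.6043, 0.2047, 0.2954]
tool_rot: [0.253, 0.967, 0.001, -0.001]
ft_force: [-3.6, 4.1, -4.1]
grip_width: 0.0171
grasp_force: 59.3
```

```bash
python3 tq.py; python3 chk.py
```

```text
mean [-3.609  4.061 -4.211  1.134  1.072  0.034  0.035] std tz 0.044 clock 25.5
tip-screw mm [ -0.79   1.27 -12.71] in tool [ 1.29  0.71 12.72] yaw 150.69 z [-8.0e-04  1.4e-03 -1.0e+00] f [-4.21  4.29 -4.35] t [1.158 1.033 0.053] 0.84
```

Call:
step_arm --rows '[[[0.1, 0, 0.1], 4], [[0.1, 0, 0.2], 8], [[0.1, 0, 0.2], 12], [[0.1, 0, 0.2], 12]]'

```text
clock: 26.0
eef_pos: [0.6043, 0.205, 0.2952]
tool_rot: [0.353, 0.936, 0.001, -0.001]
ft_force: [-2.4, 5.0, -4.1]
grip_width: 0.0173
grasp_force: 59.2
```

```bash
python3 tq.py; python3 chk.py
```

```text
mean [-3.464  3.805 -4.825  1.257  0.969  0.063  0.056] std tz 0.02 clock 26.2
tip-screw mm [ -0.62   1.61 -12.86] in tool [ 1.51  0.78 12.86] yaw 138.7 z [-4.0e-04  1.9e-03 -1.0e+00] f [-3.73  3.4  -4.59] t [1.269 0.979 0.074] 1.05
```

Call:
step_arm --rows '[[[0, 0, 0.1], 5], [[0, 0, 0.2], 10], [[0, 0, 0.2], 14], [[0, 0, 0.2], 14]]'

```text
clock: 26.7
eef_pos: [0.6045, 0.2051, 0.2951]
tool_rot: [0.464, 0.886, 0.001, -0.001]
ft_force: [-2.7, 4.8, -4.6]
grip_width: 0.0167
grasp_force: 59.2
```

```bash
python3 tq.py; python3 chk.py
```

```text
mean [-3.005  4.348 -4.261  1.388  0.865  0.102  0.124] std tz 0.026 clock 26.9
tip-screw mm [ -0.37   1.8  -13.03] in tool [ 1.67  0.7  13.03] yaw 124.72 z [-0.      0.0024 -1.    ] f [-3.18  4.4  -4.69] t [1.358 0.841 0.145] 1.29
```

Call:
step_arm --rows '[[[0, 0, 0.1], 5], [[0, 0, 0.2], 10], [[0, 0, 0.2], 14], [[0, 0, 0.2], 14]]'

```text
clock: 27.4
eef_pos: [0.6047, 0.2053, 0.2949]
tool_rot: [0.568, 0.823, 0.001, -0.001]
ft_force: [-2.5, 4.9, -4.4]
grip_width: 0.0171
grasp_force: 59.2
```

```bash
python3 tq.py; python3 chk.py
```

```text
mean [-1.875  4.911 -4.308  1.453  0.705  0.237  0.226] std tz 0.017 clock 27.6
tip-screw mm [-1.000e-02  1.940e+00 -1.316e+01] in tool [ 1.79  0.66 13.17] yaw 110.74 z [ 6.0e-04  2.7e-03 -1.0e+00] f [-1.63  5.56 -3.59] t [1.467 0.69  0.217] 1.54
```

Call:
step_arm --rows '[[[0, 0, 0], 1.5], [[0, 0, 0], 3], [[0, 0, 0], 3], [[0, 0, 0], 3]]'

```text
clock: 28.1
eef_pos: [0.6047, 0.2053, 0.2949]
tool_rot: [0.59, 0.808, 0.001, -0.001]
ft_force: [-2.5, 4.7, -5.1]
grip_width: 0.0174
grasp_force: 59.1
```

```bash
python3 tq.py; python3 chk.py
```

```text
mean [-1.766  5.068 -4.968  1.478  0.654  0.271  0.276] std tz 0.034 clock 28.3
tip-screw mm [  0.04   1.94 -13.21] in tool [ 1.81  0.61 13.22] yaw 107.75 z [ 6.0e-04  2.6e-03 -1.0e+00] f [-2.24  4.93 -5.5 ] t [1.489 0.663 0.327] 1.59
```

Tightened to about 0.27 N m. I'll ease the torque off and withdraw the key.

Call:
step_arm --rows '[[[0, 0, 0], -2], [[0, 0, 0], -4], [[0, 0, 0], -4]]'

```text
clock: 28.68
eef_pos: [0.6047, 0.2053, 0.2949]
tool_rot: [0.561, 0.828, 0.001, -0.001]
ft_force: [-2.2, 4.7, -4.7]
grip_width: 0.0173
grasp_force: 59.1
```

```bash
python3 tq.py; python3 chk.py
```

```text
mean [-2.269  4.423 -4.621  1.48   0.691  0.096  0.077] std tz 0.017 clock 28.875
tip-screw mm [-1.000e-02  1.940e+00 -1.319e+01] in tool [ 1.78  0.69 13.19] yaw 111.72 z [ 6.0e-04  2.7e-03 -1.0e+00] f [-2.6   4.54 -4.51] t [1.49  0.689 0.068] 1.52
```

Call:
step_arm --rows '[[[0, 0, -3], 0], [[0, 0, -8], 0], [[0, 0, -16], 0], [[0, 0, -40], 0], [[0, 0, -70], 0], [[0, 0, -70], 0], [[0, 0, -70], 0]]'

```text
clock: 29.75
eef_pos: [0.6048, 0.2035, 0.3648]
tool_rot: [0.563, 0.827, -0.0, 0.001]
ft_force: [0.3, 0.3, -2.4]
grip_width: 0.0172
grasp_force: 60.3
```

```bash
python3 chk.py; python3 ingrip.py
```

```text
tip-screw mm [ 0.16 -0.44 56.7 ] in tool [-5.30e-01  3.00e-02 -5.67e+01] yaw 111.54 z [ 1.1e-03 -8.0e-04 -1.0e+00] f [ 0.35  0.34 -2.43] t [ 0.015 -0.008 -0.017] 1.52
z axis [ 1.1e-03 -8.0e-04 -1.0e+00] f [ 0.34731891  0.34404773 -2.42605398] [ 0.01524458 -0.0081583  -0.01744293] 0.017180535058878423 [0.60479668 0.20348723 0.36480124]
12396 [[-32.  -18.3  35.3]
 [ 10.3  -0.5  44. ]
 [ 48.   18.3  64. ]]
0.82 [316.6, 298.3] 9992 [[-31.0, -8.9, 42.4], [16.9, -0.5, 43.9], [47.7, 7.9, 51.7]]
0.52 [69.8, 401.5] 262 [[-404.1, -500.2, 66.0], [-373.6, -462.0, 351.1], [-70.2, -145.7, 365.7]]
```

Run:
```python
from h import *
z=np.load('w5.npz');T=z['T']*1e3;im=z['im']
m=(abs(T[...,1]+.5)<6)&(T[...,2]>40)&(T[...,2]<49)&(T[...,0]>-10)&(T[...,0]<44)&(im.max(-1)<100)
print(np.polyfit(T[m][:,0],T[m][:,2],1), m.sum())
m=m|((abs(T[...,1]+.5)<12)&(T[...,2]>40)&(T[...,2]<49)&(T[...,0]>14)&(T[...,0]<46))
# yaw of bar via centreline
xs=np.arange(16,46,3);ys=[T[m&(abs(T[...,0]-x)<1.5)][:,1].mean() for x in xs];print(np.polyfit(xs,ys,1))
go([.545,-.41,.385],45)
```

```text
[9.72372955e-03 4.34208543e+01] 4946
[ 0.00404705 -0.60840591]
go [-549.0, -280.5, -20.5] turn 66.5 yaw0 111.5 q [0.33, 0.53, 0.58, 1.63, -0.0, 1.52]
```

Call:
step_arm --rows '[[[0, 0, -20], 0], [[-55, -28, -20], 7], [[-110, -56, -20], 14], [[-165, -84, -20], 21], [[-220, -112, -20], 28], [[-275, -140, -20], 35], [[-330, -168, -20], 42], [[-385, -196, -20], 49], [[-440, -224, -20], 56], [[-495, -252, -20], 62], [[-549, -280, -20], 66.5], [[-549, -280, -20], 66.5]]'

```text
clock: 31.35
eef_pos: [0.5437, -0.4145, 0.3806]
tool_rot: [0.925, 0.38, -0.002, -0.002]
ft_force: [0.6, 0.3, -1.8]
grip_width: 0.0171
grasp_force: 60.2
```

Call:
step_arm --rows '[[[0, 0, 0], 0], [[0, 0, 0], 0], [[0, 0, 0], 0]]'

```text
clock: 31.72
eef_pos: [0.5461, -0.4079, 0.3859]
tool_rot: [0.923, 0.384, 0.0, 0.0]
ft_force: [0.5, 0.1, -0.5]
grip_width: 0.0176
grasp_force: 60.2
```

Run:
```python
from h import *
o=bot.get_obs();P=bot.camera_params('wrist');im,d=bot.camera('wrist');W=world('wrist',d,P);np.savez('w7.npz',im=im,W=W)
print(o['eef_pos'])
m=(abs(W[...,2]-.06)<.004)&(abs(W[...,0]-.513)<.13)&(abs(W[...,1]+.356)<.08)&(im[...,0]>1.3*im[...,2])
n,l,s,c=cv2.connectedComponentsWithStats(m.astype(np.uint8))
q=W[m];print(len(q),cv2.minAreaRect((q[:,:2]*1000).astype(np.float32)))
h=(abs(W[...,0]-.59)<.02)&(abs(W[...,1]+.368)<.02)&((W[...,2]<.052)|(im.max(-1)<60));print(h.sum(),W[h].mean(0))
u,v=proj('wrist',[.59,-.368,.06],P).astype(int);print(u,v)
x=max(0,u-70);y=max(0,v-50);cv2.imwrite('pics/w7.png',cv2.resize(im[y:y+105,x:x+140],(800,600),interpolation=2)[...,::-1]);print(x,y)
```

```text
[ 0.54614989 -0.40787009  0.3859007 ]
7288 ((515.9852294921875, -345.3886413574219), (82.21028900146484, 210.28155517578125), 80.71707916259766)
2691 [ 0.57981985 -0.37593657  0.33660221]
318 140
248 90
```

View pics/w7.png

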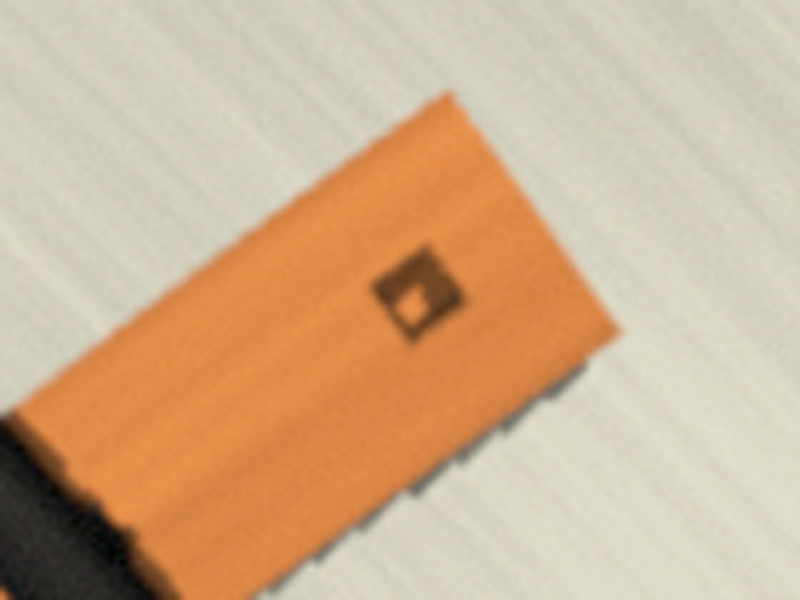

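The empty hole is clearly visible in the crop, centred at (419,294), which is wrist pixel (321.0,141.0).

Run:
```python
from h import *
P=bot.camera_params('wrist');T=P['pose'];x=(321.0-P['cx'])/P['fx'];y=(141.0-P['cy'])/P['fy'];r=np.hypot(x,y);k=np.tan(r)/r
q=T[:3,:3]@np.array([x*k,-y*k,-1]);H=T[:3,3]+q*((.06-T[2,3])/q[2]);print('hole',H.round(4))
psi=np.radians(91.2);ex=np.array([np.cos(psi),np.sin(psi),0]);ey=np.array([np.sin(psi),-np.cos(psi),0])
t=H-(-.0024*ex-.0005*ey);print(t);go([t[0],t[1],.245],91.2)
```

```text
hole [ 0.5911 -0.3702  0.06  ]
[ 0.59152409 -0.36774091  0.06      ]
go [60.6, 3.7, 141.0] turn -46.0 yaw0 45.2 q [-0.64, 0.65, 0.85, 1.77, -0.0, 1.71]
```

Call:
step_arm --rows '[[[20, 1, 0], -10], [[40, 2, 0], -20], [[60.6, 3.7, 0], -30], [[60.6, 3.7, 40], -40], [[60.6, 3.7, 80], -46], [[60.6, 3.7, 120], -46], [[60.6, 3.7, 137], -46], [[60.6, 3.7, 137], -46], [[60.6, 3.7, 137], -46], [[60.6, 3.7, 137], -46], [[60.6, 3.7, 137], -46]]'

```text
clock: 33.15
eef_pos: [0.5914, -0.3693, 0.2494]
tool_rot: [0.701, 0.714, 0.0, 0.001]
ft_force: [0.2, -0.3, -1.6]
grip_width: 0.0173
grasp_force: 60.1
```

Run:
```python
from h import *
go([.5915,-.3677,.232],91.2)
o=bot.get_obs();P=bot.camera_params('wrist');im,d=bot.camera('wrist');print(o['eef_pos'],o['ft_force'])
M=R.from_quat(o['tool_rot']).as_matrix();T=(world('wrist',d,P)-o['eef_pos'])@M*1e3
m=(abs(T[...,1])<20)&(abs(T[...,0])<70)&(T[...,2]>40)&(T[...,2]<49)&(im.max(-1)<100)
print(np.percentile(T[m],[1,99],axis=0).round(1))
cv2.imwrite('pics/w8.png',im[...,::-1])
```

```text
go [1.6, 0.1, 17.3] turn -0.2 yaw0 91.0 q [-0.56, 0.67, 0.54, 1.43, -0.0, 0.99]
[ 0.59142905 -0.36932892  0.24935036] [ 0.18939068 -0.25842693 -1.55358302]
[[-32.6 -15.1  41.4]
 [ 47.1  16.1  48.5]]
```

Call:
step_arm --rows '[[[1.5, 0, 8], 0], [[1.5, 0, 16], 0], [[1.5, 0, 20], 0], [[1.5, 0, 24], 0], [[1.5, 0, 27], 0], [[1.5, 0, 29], 0]]'

```text
clock: 33.95
eef_pos: [0.5911, -0.3676, 0.219]
tool_rot: [0.701, 0.714, 0.0, -0.0]
ft_force: [0.5, 0.5, -0.8]
grip_width: 0.0167
grasp_force: 60.1
```

```bash
python3 tq.py; python3 -c "
from h import *
go([.5915,-.3677,.17],91.2);print(bot.get_obs()['eef_pos'])"
```

```text
mean [ 0.19   0.313 -1.185  0.094 -0.034  0.003  0.   ] std tz 0.027 clock 34.15
go [-0.1, 0.5, 49.1] turn -0.1 yaw0 91.1 q [-0.56, 0.68, 0.48, 1.37, 0.0, 1.0]
[ 0.59104087 -0.36756399  0.21914514]
```

Call:
step_arm --rows '[[[0, 0.3, 6], 0], [[0, 0.3, 14], 0], [[0, 0.3, 22], 0], [[0, 0.3, 30], 0], [[0, 0.3, 38], 0], [[0, 0.3, 44], 0], [[0, 0.3, 47], 0], [[0, 0.3, 47], 0]]'

```text
clock: 35.15
eef_pos: [0.5912, -0.3676, 0.1718]
tool_rot: [0.701, 0.714, -0.0, -0.0]
ft_force: [0.7, 0.2, -1.4]
grip_width: 0.0169
grasp_force: 60.2
```

```bash
python3 tq.py; python3 -c "
from h import *
print(bot.get_obs()['eef_pos'])"
```

```text
mean [-8.500e-02  6.060e-01 -1.457e+00  1.400e-01  1.200e-02 -1.000e-02
 -1.000e-03] std tz 0.016 clock 35.35
[ 0.59140886 -0.36762448  0.17239457]
```

Call:
step_arm --rows '[[[0, 0, 0.5], 0], [[0, 0, 0.5], 0], [[0, 0, 0.5], 0], [[0, 0, 0.5], 0], [[0, 0, -20], 0], [[0, 0, -70], 0], [[0, 0, -130], 0], [[0, 0, -160], 0], [[0, 0, -160], 0], [[0, 0, -160], 0]]' --claw 0

```text
clock: 36.6
eef_pos: [0.5911, -0.3675, 0.3308]
tool_rot: [0.701, 0.714, -0.0, -0.001]
ft_force: [0.3, -0.2, 0.1]
grip_width: 0.043
grasp_force: 0.0
```

Run:
```python
from h import *
bot.camera('wrist');P=bot.camera_params('wrist');im,d=bot.camera('wrist');W=world('wrist',d,P)
m=(abs(W[...,2]-.126)<.02)&(abs(W[...,0]-.592)<.03)&(abs(W[...,1]+.37)<.065)&(im.max(-1)<90)
q=W[m];print(m.sum(),np.median(q,0),np.percentile(q[:,2],[5,95]),cv2.minAreaRect((q[:,:2]*1000).astype(np.float32)))
k=abs(q[:,2]-.126)<.006;A=np.c_[q[k][:,:2]-q[k][:,:2].mean(0),np.ones(k.sum())];print('plane slope',np.linalg.lstsq(A,q[k][:,2],rcond=None)[0])
for c in['top','scene']:
    im,d=bot.camera(c);L=loc(world(c,d))
    m=(im.max(-1)<70)&(abs(L[...,0]+.027)<.03)&(L[...,1]<-.147)&(L[...,1]>-.19)&(L[...,2]>.14)&(L[...,2]<.2)
    from scipy.optimize import least_squares
    q=L[m];f=least_squares(lambda a:np.hypot(q[:,0]-a[0],q[:,2]-a[1])-.011,[-.027,.175],loss='soft_l1',f_scale=.001);print(c,m.sum(),f.x,np.arctan2(f.x[0],f.x[1]-.1)+.3455)
o=bot.get_obs();print(o['clock'],o['eef_pos'],o['joint_vel'].round(4))
```

```text
2744 [ 0.58868309 -0.36304071  0.12674701] [0.12348554 0.12854795] ((588.8075561523438, -366.1544189453125), (17.424699783325195, 97.24302673339844), 0.6140673756599426)
plane slope [ 0.02574019 -0.02783548  0.12655014]
top 170 [-0.02944915  0.17364066] -0.034923125464969895
scene 155 [-0.02825148  0.17672434] -0.007313862847230013
36.8 [ 0.59091882 -0.36738353  0.33003689] [-0.0005 -0.0037  0.0115  0.004  -0.0002  0.002 ]
```

```bash
python3 -c "
from h import *
print(bot.job_done())"
```

```text
the job is handed in; nothing more can be done
None
```

I handed the job in, with no verdict shown: the flat faces the setscrew, the screw was tightened to about 0.27 N m, and the largest key is back down in its hole, leaning about 0.04 rad.

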